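# Check a watch on the timing tester in two positions

## Task

Lay the watch gently face up in the tilting cradle, flat between its two jaws, and let go of it. Next turn the timing tester's selector to the two-dot mark so that it clicks home there, and let go. Then raise the cradle by its bar to 45 degrees, keep it there for a good second, and lower it gently until it is level again, with the watch still in it and the loupe, jar and dish left where they are.

Things in the scene. Friction and masses are not known exactly. Their poses are not given: they have to be found in the camera images.
- watch: loose steel watch head, no strap: eight flat sides, 38 mm across flats, flats 8.5 mm high, 11 mm high in all, 80 g. White dial on top; crown (7 mm diameter, 4 mm long) on its +x side, so grip it across its y sides. Origin: centre of underside, z out of the dial. Starts dial up on the green bench mat, whose top is at z = 0.002
- tester: timing tester: fixed grey box, black top, 160 (x) by 180 (y) by 55 mm high. Origin: centre of underside, +x to its back. Selector axis 20 mm in front (-x) of the centre. White marks on a 50 mm radius around it, clockwise from above, 36 degrees apart: bar (off), one dot, two dots (straight to the back, +x), three dots, four dots. Green display strip along the back
- selector (a joint): selector angle, rad, growing clockwise from above. Clicks into rest at 0 (bar), 0.628 (one dot), 1.257 (two dots), 1.885 (three), 2.513 (four); springs to the nearest when let go. Starts on the bar or one dot. The pointer looks along the tester's x axis turned (1.257 - value) anticlockwise. Turning takes less than 0.12 N m
- selector_grip (a point): point on the selector's axis at the height to grip. Black disc 44 mm in diameter, carrying an upright bar grip 14 mm wide, 44 mm long, 30 mm high, with a pointed nose and white line at the pointer end. The point is 10 mm below the bar's top, 32 mm above the tester's top. x along the bar to the pointer (turns with the knob), z up
- stand: dark steel foot of the tilting cradle, 130 by 100 by 12 mm high, fixed to the bench, with two cheeks at the back (+x) that carry the hinge. Origin on its underside; x from the bar towards the hinge, z up
- cradle (a joint): tilt of the cradle, rad: 0 = level, resting on its stop (start); 0.785 = 45 degrees, with its bar end raised; limit 1.2. The hinge is stiff (0.25 N m; about 2 to 4 N at the bar) and the cradle stays where it is left
- cradle_hinge (a point): middle of the cradle's hinge, 50 mm above the stand's underside. The hinge axis is this frame's y axis (fixed), horizontal; raising the bar turns the cradle about +y
- cradle_bar (a point): middle of the cradle's lifting bar: round steel, 10 mm diameter, 60 mm free between its arms, parallel to the hinge (y). 135 mm on the -x side of the hinge axis and 4 mm above it when level; then 54 mm above the mat, nothing below. 39 mm free between it and the cradle plate. It can turn between the fingers as they lift it
- nest (a point): middle of the cradle's black floor where the watch lies: flat plate 60 mm wide (y), open at both sides, a jaw 10 mm high across each end (x), 52 mm clear between jaws. 51 mm on the -x side of the hinge, 53 mm above the stand's underside when level. Moves with the cradle; z out of the floor
- loupe: bystander: black watchmaker's eyeglass, 34 mm in diameter, 30 mm high, origin under its centre
- jar: bystander: small glass jar with steel cap, 40 mm in diameter, 45 mm high, origin under its centre
- dish: bystander: small brass dish, 60 mm in diameter, 22 mm high, origin under its centre
Things that resemble listed ones, but are neither listed nor needed, are in the scene too. Several things look just like the watch: the one meant starts farthest to the robot's right.

How it is judged:
By the outcome, as a careful person would: the job done as asked, in the order asked, and still so for the second after the job is handed in, with the robot touching nothing.
It also fails if it takes over 64 s, if anything falls off the work surface, if the arm or the gripper's body presses on something with over 40 N, if the wrist force passes 120 N, or if a joint passes its speed limit or range.

## Robot

A 7-joint arm with a two-finger parallel gripper is mounted at the origin on the work surface. World frame = base frame: x ahead of the robot, y to its left, z up, the work surface at z = 0. Lengths are in m, angles in rad, forces in N, time in s.
With the tool pointing down it reaches from about 0.4 to 0.925 m from the base axis. Payload 4.1 kg.
Tool frame: the origin (TCP) lies midway between the tips of the shut fingers; the grasp point (between the pads) lies 19 mm behind it (manip.grasp_offset is the distance from the TCP to the grasp point, in m); z points along the fingers, y is the line along which they close (so a half turn about z gives the same grasp; the last joint's range is limited). The gripper opens to 85 mm and grips with 20 to 120 N. Pads are 22 mm wide; open, the fingers measure 114 mm over their backs; the gripper's body (76 mm by 85 mm) begins 54 mm behind the grasp point. The pads swing forward as they close: fully open they stand 13 mm farther back than shut.
Start: joints at [1.037, 0.398, 0.045, 1.537, -0.019, 1.207, -0.051], TCP at [0.274, -0.59, 0.231] pointing down, gripper open.
Joint ranges: [-2.82, 2.82], [-0.49, 2.23], [-1.37, 1.46], [0, 2.46], [-1.36, 4.5], [0.23, 2], [-2.94, 2.94]. Speed limits (rad/s): [2.57, 2.57, 3.14, 3.14, 3.14, 3.14, 3.14].

## Interface

Orientations are given as a unit quaternion [x, y, z, w].
In Python, from station import manip gives the robot as it stands.
- The arm moves only by the tool play_rows, never from a script. Its argument "moves" is a list of rows, each a list of 3 entries, a list of its own where there are three numbers: the shift along the tool's x, y, z scaled (see below), then the turn, a rotation vector about the tool's x, y, z scaled (see below), then the opening, from 0 (shut) to 1 (fully open). A call has exactly 10 rows; each row is the pose to reach, as a shift and turn from the pose commanded when the call began, along the tool's axes at that moment, turning the shorter way round; what a row does not reach only later rows make up. The controller multiplies each number of a shift by 1000 mm and each number of a turn by 2 pi rad. A row lasts 1/10 s, in which the tool goes at most 50 mm and 8.59 degrees, less where a joint would pass 70% of its speed; a pose out of reach is approached as far as the arm can. A call with a number of a shift or a turn outside -1 to 1 is refused whole. A call with a gripper value outside its range is refused whole. The fingers move at their own pace and stop on an object; "squeeze" is the grip in N (left out, the last holds). Time passes only in rows, so rows that repeat a pose let the fingers close, or fill a call up. It gives the time, the measured TCP pose, the force, the opening and the grip force at its end, in the units of the state.
- manip.observe(): the state, without advancing time (a new reading comes with each control period).
- manip.capture(name): name is "side" or "top"; returns a dict with "frame" (400x640x3 uint8, blue, green, red), "fovy" (degrees; the focal length in pixels is half the picture's height over the tangent of half this angle, whatever the lens; pixels are square), "cx", "cy" (the principal point, pixels), "k1" (the pictures are not rectified: a ray, as slopes to the right and down, at radius r is drawn at 1 + k1 r^2 times it, then the intrinsics apply), "cam_to_world" (4x4, takes a point from camera to world coordinates). Camera axes: x right, y down, z forward; pixel columns grow to the right and rows downward; lengths in m; the calibration is good to about 2 mm. A picture is of the moment at which its call begins. There is no depth.
- manip.finish_job(): hands the job in; it is judged then, once.
Trained networks look in a picture, given as the dict that the camera call returned (one of the last four; its "shot" number tells which), for a name from the list of things; names that differ only in an ending like _2 or _b are one class to them, and where a whole thing is asked for, a point or a joint stands for the part that bears it (a point fixed in the world has none). Each returns a list of dicts, best first, with "confidence" (0 to 1); they miss things now and then, are a little off and sometimes report something else, mostly with a low value. They report only what shows in the picture. A call takes as long as a camera call. They do not tell look-alikes from the thing itself.
- manip.silhouettes(picture, thing): "mask" (400x640 bool, what is visible of it).
- manip.pinpoint(picture, thing): "xyz" ([x, y, z] in m, in world coordinates, good to about 4 mm: a listed point, or the origin of a listed thing).
The state is a dict: "time": time; "q": joint angles; "qvel": joint speeds; "tau": joint torques, N m; "tcp_pos": TCP position; "eef_rot": TCP orientation; "force": force on the tool from outside, world axes, zero at the start; "ft_torque": the same for the moment, N m; "finger_gap": opening from 0.0 (shut) to 1.0 (fully open); "grip_force": force on a finger pad.
Only numpy, scipy, OpenCV 4.12 (cv2) and the standard library are available. Lean on these libraries where they do the work, as an engineer would, in place of code of your own. Each camera call takes 0.05 s, during which the arm holds its last target. There are 200 camera calls.

## Working session

There is one attempt and no reset: what is moved stays moved. The work goes in short steps, Python scripts to look and compute and a tool call to move; the robot and the scene stay as the last step left them, time stands still between calls to the robot, and variables do not carry over. Pictures are saved under pics/ and viewed, at most 11 in all, crops included, and the job is handed in when it is done.

Besides the shell and the picture viewer there is one more tool, called after "Call:" as name(argument=value, ...), one argument or row to a line, values as JSON. play_rows: Moves the arm, as the interface text tells. Shifts and turns lie within -1 to 1; 1 stands for 1000 mm of shift or 2 pi rad of turn. Its arguments: {"type":"object","properties":{"moves":{"type":"array"},"squeeze":{"type":"number"}},"required":["moves"]}

```bash
ls; mkdir -p pics; cat > h.py <<'E'
import numpy as np, cv2
from station import manip
from scipy.spatial.transform import Rotation as R
def K(p):
    f=200/np.tan(np.radians(p["fovy"])/2)
    return np.array([[f,0,p["cx"]],[0,f,p["cy"]],[0,0,1]])
def proj(p,X):
    T=np.linalg.inv(np.array(p["cam_to_world"])); c=T[:3,:3]@np.array(X)+T[:3,3]
    s=c[:2]/c[2]; s=s*(1+p["k1"]*(s@s)); k=K(p); return s*k[0,0]+k[:2,2]
def back(p,uv,z):
    s=cv2.undistortPoints(np.array([[uv]],float),K(p),np.array([p["k1"],0,0,0.]))[0,0]
    T=np.array(p["cam_to_world"]); d=T[:3,:3]@np.array([s[0],s[1],1]); o=T[:3,3]
    return o+d*(z-o[2])/d[2]
def rel(pos,quat=None,rot=None):
    """shift/turn in move units from present pose to target"""
    o=manip.observe(); Rt=R.from_quat(o["eef_rot"])
    s=Rt.inv().apply(np.array(pos)-o["tcp_pos"])
    t=(Rt.inv()*rot).as_rotvec()/(2*np.pi) if rot is not None else None
    return np.round(s,4),t
E
python3 - <<'E'
from h import *
o=manip.observe(); print(o["time"],o["tcp_pos"],o["eef_rot"],o["finger_gap"],manip.grasp_offset)
P={}
for n in("top","side"):
    p=manip.capture(n);P[n]=p
    cv2.imwrite(f"pics/{n}0.png",p["frame"]);print(n,p["fovy"],np.round(p["cam_to_world"],3).tolist())
    for t in["watch","tester","selector_grip","stand","cradle_hinge","cradle_bar","nest","loupe","jar","dish"]:
        print(t,[(np.round(d["xyz"],3).tolist(),round(d["confidence"],2),proj(p,d["xyz"]).round().tolist()) for d in manip.pinpoint(p,t)][:6])
E
```

```text
pics
0.0 [ 0.27353047 -0.58891527  0.23023847] [ 9.76451373e-01  2.15735247e-01 -2.91891264e-04 -9.66955165e-04] 1.0001754539687824 0.0187
top 51.48153917580784 [[-0.008, -0.994, 0.105, 0.493], [-1.0, 0.007, -0.006, -0.01], [0.005, -0.105, -0.994, 0.924], [0.0, 0.0, 0.0, 1.0]]
watch [([0.429, 0.056, -0.001], 0.68, [288.0, 274.0]), ([0.45, 0.149, 0.004], 0.6, [245.0, 264.0])]
tester [([0.548, 0.305, -0.003], 0.81, [176.0, 221.0])]
selector_grip [([0.527, 0.311, 0.089], 0.91, [158.0, 229.0])]
stand [([0.579, -0.267, 0.005], 0.81, [432.0, 205.0])]
cradle_hinge [([0.63, -0.272, 0.052], 0.85, [440.0, 178.0])]
cradle_bar [([0.586, -0.265, 0.055], 0.7, [438.0, 199.0]), ([0.502, -0.261, 0.055], 0.58, [437.0, 239.0])]
nest [([0.586, -0.264, 0.059], 0.66, [438.0, 199.0])]
loupe [([0.72, -0.029, 0.003], 0.49, [325.0, 143.0])]
jar [([0.633, -0.064, 0.002], 0.66, [341.0, 182.0])]
dish [([0.644, 0.07, 0.004], 0.94, [281.0, 177.0]), ([0.529, 0.31, 0.086], 0.55, [159.0, 228.0]), ([0.719, -0.029, 0.002], 0.31, [325.0, 144.0])]
side 53.04899917734368 [[0.874, -0.352, 0.336, 0.332], [-0.487, -0.645, 0.589, -0.465], [0.009, -0.678, -0.735, 0.668], [0.0, 0.0, 0.0, 1.0]]
watch [([0.433, 0.057, 0.001], 0.77, [230.0, 236.0]), ([0.449, 0.15, 0.006], 0.62, [222.0, 203.0])]
tester [([0.545, 0.311, 0.005], 0.95, [235.0, 148.0])]
selector_grip [([0.527, 0.308, 0.086], 0.5, [224.0, 125.0])]
stand []
cradle_hinge [([0.636, -0.274, 0.051], 0.82, [413.0, 310.0])]
cradle_bar [([0.5, -0.258, 0.059], 0.93, [339.0, 338.0])]
nest [([0.545, 0.311, 0.002], 0.66, [235.0, 149.0])]
loupe [([0.644, 0.068, 0.002], 0.67, [316.0, 197.0]), ([0.722, -0.024, 0.002], 0.6, [368.0, 211.0]), ([0.432, 0.058, 0.001], 0.42, [230.0, 236.0])]
jar [([0.637, -0.064, 0.008], 0.68, [345.0, 238.0])]
dish [([0.646, 0.064, 0.004], 0.62, [318.0, 197.0]), ([0.5, -0.257, 0.056], 0.36, [338.0, 338.0])]
```

View pics/top0.png

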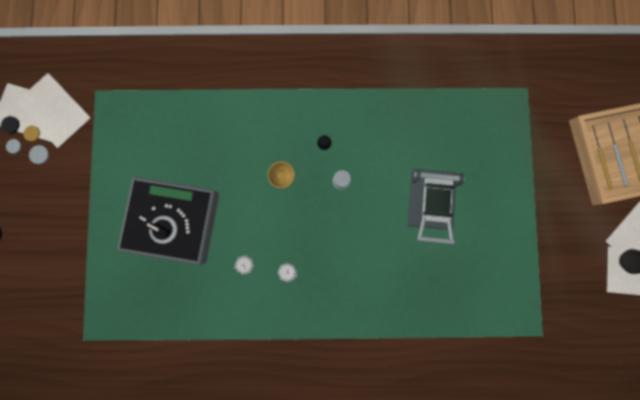

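View pics/side0.png

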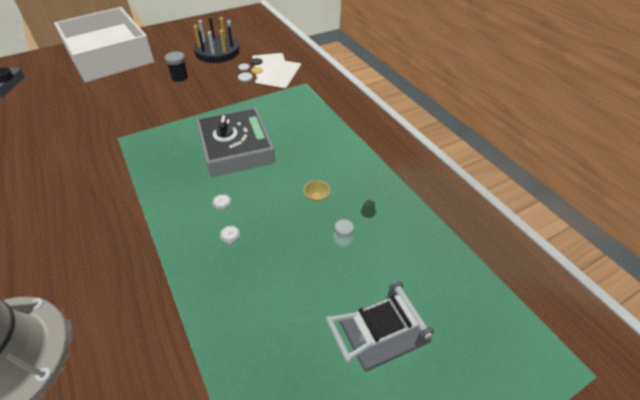

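Watch candidates in the top view are (288,272) and (244,265). The grey discs at (38,155) and (13,146) are off the mat. Image right is the robot's right, so I choose (288,272) and will check it in a close crop.

```bash
python3 - <<'E'
from h import *
p=manip.capture("top");s=manip.capture("side");f=p["frame"];g=s["frame"]
c=lambda f,u,v,w,h:cv2.resize(f[v-h:v+h,u-w:u+w],(400,300),interpolation=cv2.INTER_CUBIC)
cv2.imwrite("pics/crop1.png",np.vstack([np.hstack([c(f,268,268,48,36),c(g,226,218,40,30)]),np.hstack([c(f,167,222,64,48),c(f,438,205,60,45)])]))
for n,q in(("top",p),("side",s)):
  for t in["watch","selector","cradle","stand"]:
    for d in manip.silhouettes(q,t)[:3]:
        m=d["mask"].astype(np.uint8); cs,_=cv2.findContours(m,0,1)
        r=cv2.minAreaRect(max(cs,key=cv2.contourArea)); print(n,t,round(d["confidence"],2),np.round(cv2.boxPoints(r)).tolist(),np.round(r[0],1),back(q,r[0],.008).round(4))
E
```

```text
top watch 0.67 [[275.0, 269.0], [291.0, 261.0], [299.0, 276.0], [283.0, 284.0]] [286.7 272.4] [0.4326 0.0577 0.008 ]
top watch 0.52 [[232.0, 265.0], [244.0, 253.0], [256.0, 265.0], [244.0, 277.0]] [244. 265.] [0.4492 0.1509 0.008 ]
top selector 0.66 [[148.0, 225.0], [166.0, 216.0], [175.0, 234.0], [157.0, 243.0]] [161.4 229.3] [0.5283 0.334  0.008 ]
top cradle 0.66 [[416.0, 241.0], [421.0, 172.0], [458.0, 175.0], [453.0, 244.0]] [437.  208.2] [ 0.5707 -0.276   0.008 ]
top stand 0.77 [[405.0, 239.0], [413.0, 168.0], [465.0, 173.0], [457.0, 245.0]] [434.8 206. ] [ 0.5756 -0.2712  0.008 ]
side watch 0.84 [[221.0, 226.0], [238.0, 226.0], [238.0, 244.0], [221.0, 244.0]] [229.5 235. ] [0.4317 0.0554 0.008 ]
side watch 0.77 [[210.0, 203.0], [222.0, 192.0], [233.0, 203.0], [221.0, 214.0]] [221.3 202.8] [0.4482 0.1484 0.008 ]
side selector 0.76 [[216.0, 117.0], [233.0, 117.0], [233.0, 138.0], [216.0, 138.0]] [224.5 127.5] [0.5506 0.4007 0.008 ]
side cradle 0.84 [[323.0, 317.0], [405.0, 281.0], [426.0, 327.0], [344.0, 363.0]] [374.5 322. ] [ 0.5843 -0.2459  0.008 ]
side cradle 0.21 [[360.0, 200.0], [375.0, 200.0], [375.0, 217.0], [360.0, 217.0]] [367.5 208.5] [ 0.723  -0.0211  0.008 ]
side stand 0.84 [[324.0, 317.0], [407.0, 277.0], [438.0, 338.0], [355.0, 379.0]] [380.9 327.8] [ 0.5877 -0.2601  0.008 ]
```

View pics/crop1.png

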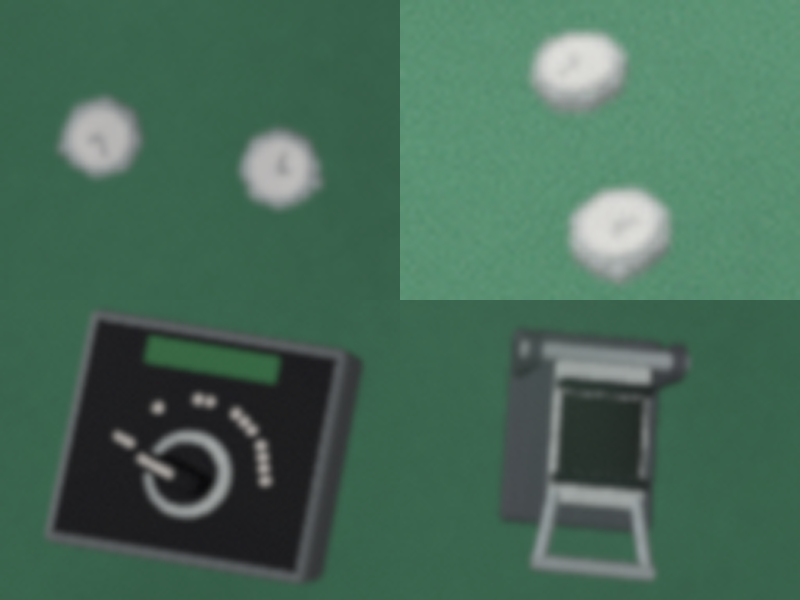

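The crop shows the chosen watch at top px ≈(287,272) with its crown at about (296,276), pointing right and slightly down. The selector pointer is on the bar, and the tester is yawed about −10°. The cradle is level, with its bar nearer the robot.

```bash
python3 - <<'E'
from h import *
p=manip.capture("top");s=manip.capture("side")
a=back(p,(296.3,275.7),.006);b=back(s,(229.4,243),.006);print(a,b)
w=np.array([.432,.057,.006])
for c in(a,b): d=c-w;print(np.degrees(np.arctan2(d[1],d[0])),np.hypot(*d[:2]))
# pointer line and marks, tester top z~.057, line z~.099
ax=back(p,(103+187/3.125,174+175/3.125),.0625);td=back(p,(103+204/3.125,174+100/3.125),.057);d=td-ax;print("tester yaw",ax,np.degrees(np.arctan2(d[1],d[0])),np.hypot(*d[:2]))
for yaw in(71,):
    r=R.from_euler("z",yaw,degrees=True)*R.from_euler("x",180,degrees=True)
    print(rel([.432,.057,.12],rot=r))
E
```

```text
[0.42517754 0.03683791 0.006     ] [0.42439012 0.0378595  0.006     ]
-108.69481191773716 0.02128511147782794
-111.6817823805154 0.020597796426224245
tester yaw [0.52478788 0.31052273 0.0625    ] -8.795150395847552 0.051021953883730146
(array([ 0.4158, -0.5197,  0.1113]), array([ 1.20287413e-05,  7.85768040e-06, -1.28010969e-01]))
```

Call:
play_rows(
  moves=[
    [[0.416,-0.52,0.111],[0,0,-0.128],0.68],
    [[0.416,-0.52,0.111],[0,0,-0.128],0.68],
    [[0.416,-0.52,0.111],[0,0,-0.128],0.68],
    [[0.416,-0.52,0.111],[0,0,-0.128],0.68],
    [[0.416,-0.52,0.111],[0,0,-0.128],0.68],
    [[0.416,-0.52,0.111],[0,0,-0.128],0.68],
    [[0.416,-0.52,0.111],[0,0,-0.128],0.68],
    [[0.416,-0.52,0.111],[0,0,-0.128],0.68],
    [[0.416,-0.52,0.111],[0,0,-0.128],0.68],
    [[0.416,-0.52,0.111],[0,0,-0.128],0.68],
  ],
  squeeze=25,
)

```text
time: 2.7
tcp_pos: [0.3914, -0.1088, 0.1493]
eef_rot: [0.814, 0.58, 0.0, 0.001]
force: [0.5, 0.1, 0.6]
finger_gap: 0.679
grip_force: 0.0
```

```bash
cat >> h.py <<'E'
def down(yaw): return R.from_euler("z",yaw,degrees=True)*R.from_euler("x",180,degrees=True)
def st():
    o=manip.observe(); e=R.from_quat(o["eef_rot"]).as_matrix()
    print("t",round(o["time"],2),"tcp",np.round(o["tcp_pos"],4),"yaw",round(float(np.degrees(np.arctan2(e[1,0],e[0,0]))),2),"F",np.round(o["force"],1),"gap",round(o["finger_gap"],3),"grip",round(o["grip_force"],1),"q7",round(o["q"][6],2)); return o
E
python3 - <<'E'
from h import *
st();print(rel([.432,.057,.05],rot=down(71)))
E
```

```text
t 2.7 tcp [ 0.3914 -0.1088  0.1493] yaw 70.97 F [0.5 0.1 0.6] gap 0.679 grip 0.0 q7 -0.2
(array([ 0.17  , -0.0158,  0.0992]), array([ 2.79825957e-04,  7.01956372e-05, -8.63901419e-05]))
```

Call:
play_rows(
  moves=[
    [[0.17,-0.016,0.099],[0,0,0],0.68],
    [[0.17,-0.016,0.099],[0,0,0],0.68],
    [[0.17,-0.016,0.099],[0,0,0],0.68],
    [[0.17,-0.016,0.099],[0,0,0],0.68],
    [[0.17,-0.016,0.099],[0,0,0],0.68],
    [[0.17,-0.016,0.099],[0,0,0],0.68],
    [[0.17,-0.016,0.099],[0,0,0],0.68],
    [[0.17,-0.016,0.099],[0,0,0],0.68],
    [[0.17,-0.016,0.099],[0,0,0],0.68],
    [[0.17,-0.016,0.099],[0,0,0],0.68],
  ],
)

```text
time: 3.7
tcp_pos: [0.4315, 0.0545, 0.0505]
eef_rot: [0.815, 0.58, 0.0, 0.001]
force: [-0.2, 0.3, 0.8]
finger_gap: 0.68
grip_force: 0.0
```

```bash
python3 - <<'E'
from h import *
st();s=manip.capture("side");g=s["frame"]
u,v=proj(s,[.432,.057,.01]).astype(int)
print(u,v,rel([.432,.057,.0035],rot=down(71)))
cv2.imwrite("pics/w2.png",cv2.resize(g[v-60:v+40,u-70:u+70],(700,500),interpolation=cv2.INTER_CUBIC))
E
```

```text
t 3.7 tcp [0.4315 0.0545 0.0505] yaw 70.89 F [-0.2  0.3  0.8] gap 0.68 grip 0.0 q7 -0.78
229 233 (array([ 0.0023, -0.0003,  0.0469]), array([ 1.45892444e-04,  2.29447954e-05, -2.51728913e-04]))
```

View pics/w2.png

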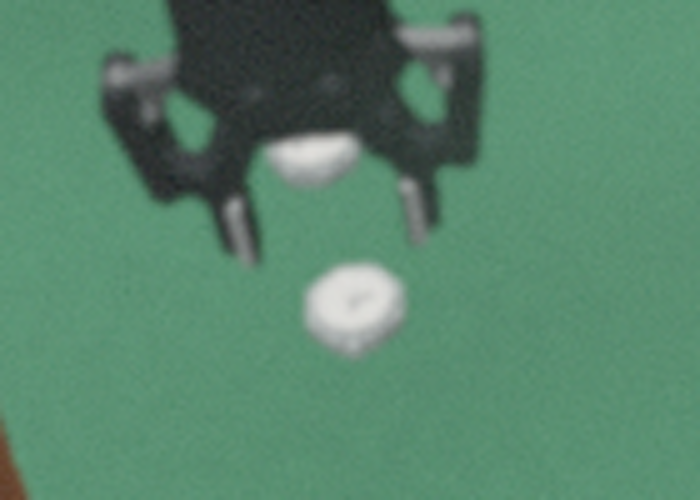

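The watch sits at crop px (355,305), under the midpoint of the open fingers at (332,250). The alignment is good, so I descend and close.

Call:
play_rows(
  moves=[
    [[0.001,0,0.02],[0,0,0],0.68],
    [[0.001,0,0.035],[0,0,0],0.68],
    [[0.001,0,0.043],[0,0,0],0.68],
    [[0.001,0,0.046],[0,0,0],0.68],
    [[0.001,0,0.047],[0,0,0],0.68],
    [[0.001,0,0.047],[0,0,0],0.3],
    [[0.001,0,0.047],[0,0,0],0.3],
    [[0.001,0,0.047],[0,0,0],0.3],
    [[0.001,0,0.047],[0,0,0],0.3],
    [[0.001,0,0.047],[0,0,0],0.3],
  ],
  squeeze=25,
)

```text
time: 4.75
tcp_pos: [0.4321, 0.0565, 0.0038]
eef_rot: [0.814, 0.581, 0.0, 0.0]
force: [-0.8, 0.6, 7.1]
finger_gap: 0.431
grip_force: 25.3
```

```bash
python3 - <<'E'
from h import *
st()
E
```

```text
t 4.75 tcp [0.4321 0.0565 0.0038] yaw 70.99 F [-0.8  0.6  7.1] gap 0.431 grip 25.3 q7 -0.86
```

```bash
python3 - <<'E'
from h import *
print(rel([.587,-.267,.124],rot=down(-5.5)))
E
```

```text
(array([-0.2553,  0.252 , -0.12  ]), array([ 1.49772720e-04, -1.44902526e-04,  2.12462006e-01]))
```

Call:
play_rows(
  moves=[
    [[0,0,-0.03],[0,0,0],0.3],
    [[0,0,-0.07],[0,0,0],0.3],
    [[0,0,-0.11],[0,0,0.0],0.3],
    [[-0.03,0.03,-0.12],[0,0,0.02],0.3],
    [[-0.06,0.06,-0.12],[0,0,0.04],0.3],
    [[-0.09,0.09,-0.12],[0,0,0.06],0.3],
    [[-0.12,0.12,-0.12],[0,0,0.08],0.3],
    [[-0.15,0.15,-0.12],[0,0,0.1],0.3],
    [[-0.18,0.18,-0.12],[0,0,0.12],0.3],
    [[-0.21,0.21,-0.12],[0,0,0.14],0.3],
  ],
)

```text
time: 5.75
tcp_pos: [0.562, -0.2122, 0.1229]
eef_rot: [0.984, 0.176, -0.0, 0.0]
force: [-0.2, 0.5, 0.2]
finger_gap: 0.429
grip_force: 25.9
```

```bash
python3 - <<'E'
from h import *
st();print(rel([.587,-.267,.1],rot=down(-5.5)))
E
```

```text
t 5.75 tcp [ 0.562  -0.2122  0.1229] yaw 20.3 F [-0.2  0.5  0.2] gap 0.429 grip 25.9 q7 -1.04
(array([0.0044, 0.0601, 0.0229]), array([2.46227808e-05, 2.68734302e-05, 7.16608031e-02]))
```

Call:
play_rows(
  moves=[
    [[0.002,0.02,0.0],[0,0,0.023],0.3],
    [[0.003,0.04,0.0],[0,0,0.046],0.3],
    [[0.004,0.059,0.01],[0,0,0.0715],0.3],
    [[0.004,0.059,0.023],[0,0,0.0715],0.3],
    [[0.004,0.059,0.023],[0,0,0.0715],0.3],
    [[0.004,0.059,0.023],[0,0,0.0715],0.3],
    [[0.004,0.059,0.023],[0,0,0.0715],0.3],
    [[0.004,0.059,0.023],[0,0,0.0715],0.3],
    [[0.004,0.059,0.023],[0,0,0.0715],0.3],
    [[0.004,0.059,0.023],[0,0,0.0715],0.3],
  ],
)

```text
time: 6.75
tcp_pos: [0.5864, -0.2642, 0.1005]
eef_rot: [0.999, -0.045, 0.0, 0.0]
force: [-0.2, -0.2, -1.0]
finger_gap: 0.431
grip_force: 25.9
```

```bash
python3 - <<'E'
from h import *
st();print(rel([.587,-.267,.0575],rot=down(-5.5)))
s=manip.capture("side");g=s["frame"]
for n,X in dict(nest=[.584,-.267,.055],w=[.587,-.267,.1]).items(): print(n,proj(s,X))
for t in("nest","cradle_hinge","cradle_bar"): print(t,[(np.round(d["xyz"],4).tolist(),round(d["confidence"],2)) for d in manip.pinpoint(s,t)][:2])
u,v=proj(s,[.58,-.267,.07]).astype(int);print(u,v)
cv2.imwrite("pics/w3.png",cv2.resize(g[v-60:v+60,u-80:u+80],(800,600),interpolation=cv2.INTER_CUBIC))
E
```

```text
t 6.75 tcp [ 0.5864 -0.2642  0.1005] yaw -5.12 F [-0.2 -0.2 -1. ] gap 0.431 grip 25.9 q7 -1.38
(array([0.0008, 0.0027, 0.043 ]), array([ 3.79292600e-05, -1.00005723e-04,  1.06755037e-03]))
nest [385.40848046 319.79887335]
w [391.135267  305.7920881]
nest [([0.5851, -0.2671, 0.0565], 0.56)]
cradle_hinge [([0.638, -0.2747, 0.0567], 0.75), ([0.5757, -0.2673, 0.001], 0.62)]
cradle_bar [([0.5026, -0.2582, 0.0571], 0.78)]
384 316
```

View pics/w3.png

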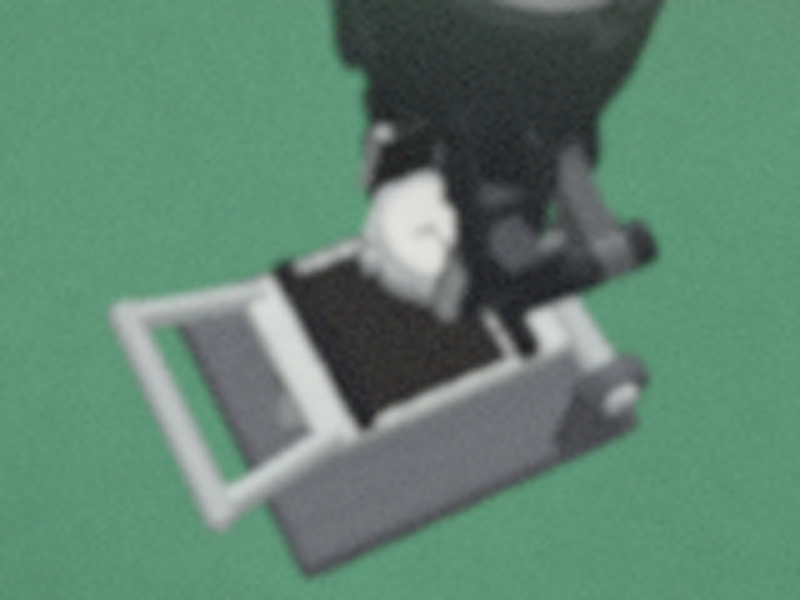

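The watch hangs flat in the fingers over the cradle floor; the predicted nest point is at crop px (407,319), which matches the floor. Now I lower it slowly.

Call:
play_rows(
  moves=[
    [[0,0.001,0.012],[0,0,0],0.3],
    [[0,0.001,0.024],[0,0,0],0.3],
    [[0,0.001,0.032],[0,0,0],0.3],
    [[0,0.001,0.037],[0,0,0],0.3],
    [[0,0.001,0.04],[0,0,0],0.3],
    [[0,0.001,0.041],[0,0,0],0.3],
    [[0,0.001,0.0415],[0,0,0],0.3],
    [[0,0.001,0.042],[0,0,0],0.3],
    [[0,0.001,0.042],[0,0,0],0.3],
    [[0,0.001,0.042],[0,0,0],0.3],
  ],
)

```text
time: 7.95
tcp_pos: [0.5863, -0.2654, 0.0584]
eef_rot: [0.999, -0.045, 0.0, 0.0]
force: [0.7, -0.3, -0.5]
finger_gap: 0.432
grip_force: 25.9
```

```bash
python3 - <<'E'
from h import *
st()
E
```

```text
t 7.95 tcp [ 0.5863 -0.2654  0.0584] yaw -5.15 F [ 0.7 -0.3 -0.5] gap 0.432 grip 25.9 q7 -1.39
```

Not touching yet, so I go down in small steps.

Call:
play_rows(
  moves=[
    [[0,0,0.0004],[0,0,0],0.3],
    [[0,0,0.0008],[0,0,0],0.3],
    [[0,0,0.0012],[0,0,0],0.3],
    [[0,0,0.0015],[0,0,0],0.3],
    [[0,0,0.0015],[0,0,0],0.3],
    [[0,0,0.0015],[0,0,0],0.3],
    [[0,0,0.0015],[0,0,0],0.3],
    [[0,0,0.0015],[0,0,0],0.3],
    [[0,0,0.0015],[0,0,0],0.3],
    [[0,0,0.0015],[0,0,0],0.3],
  ],
)

```text
time: 8.95
tcp_pos: [0.5861, -0.2654, 0.0568]
eef_rot: [0.999, -0.045, 0.0, 0.0]
force: [-2.2, -0.2, 4.0]
finger_gap: 0.432
grip_force: 26.3
```

```bash
python3 - <<'E'
from h import *
st()
E
```

```text
t 8.95 tcp [ 0.5861 -0.2654  0.0568] yaw -5.15 F [-2.2 -0.2  4. ] gap 0.432 grip 26.3 q7 -1.39
```

Contact at about 4 N. I release and rise.

Call:
play_rows(
  moves=[
    [[0,0,0],[0,0,0],0.46],
    [[0,0,0],[0,0,0],0.5],
    [[0,0,0],[0,0,0],0.56],
    [[0,0,0],[0,0,0],0.62],
    [[0,0,0],[0,0,0],0.65],
    [[0,0,-0.01],[0,0,0],0.65],
    [[0,0,-0.03],[0,0,0],0.65],
    [[0,0,-0.07],[0,0,0],0.65],
    [[0,0,-0.11],[0,0,0],0.65],
    [[0,0,-0.14],[0,0,0],0.65],
  ],
)

```text
time: 9.95
tcp_pos: [0.5871, -0.2657, 0.2004]
eef_rot: [0.999, -0.045, 0.002, 0.001]
force: [0.7, -0.3, -0.2]
finger_gap: 0.651
grip_force: 0.0
```

```bash
python3 - <<'E'
from h import *
st();p=manip.capture("top")
for t in("selector_grip","tester"): print(t,[(np.round(d["xyz"],4).tolist(),round(d["confidence"],2)) for d in manip.pinpoint(p,t)][:2])
# pointer to bar: tester yaw -9 => bar at 63
print(rel([.525,.309,.17],rot=down(62.5)))
E
```

```text
t 9.95 tcp [ 0.5871 -0.2657  0.2004] yaw -5.14 F [ 0.7 -0.3 -0.2] gap 0.651 grip 0.0 q7 -1.36
selector_grip [([0.5271, 0.3065, 0.0875], 0.79)]
tester [([0.5466, 0.3038, 0.0002], 0.72)]
(array([-0.1146, -0.5671,  0.0285]), array([ 0.00089876, -0.00071622, -0.18792867]))
```

Call:
play_rows(
  moves=[
    [[-0.113,-0.567,0.028],[0,0,-0.188],0.65],
    [[-0.113,-0.567,0.028],[0,0,-0.188],0.65],
    [[-0.113,-0.567,0.028],[0,0,-0.188],0.65],
    [[-0.113,-0.567,0.028],[0,0,-0.188],0.65],
    [[-0.113,-0.567,0.028],[0,0,-0.188],0.65],
    [[-0.113,-0.567,0.028],[0,0,-0.188],0.65],
    [[-0.113,-0.567,0.028],[0,0,-0.188],0.65],
    [[-0.113,-0.567,0.028],[0,0,-0.188],0.65],
    [[-0.113,-0.567,0.028],[0,0,-0.188],0.65],
    [[-0.113,-0.567,0.028],[0,0,-0.188],0.65],
  ],
)

```text
time: 11.1
tcp_pos: [0.5317, 0.2325, 0.1714]
eef_rot: [0.855, 0.519, -0.001, 0.0]
force: [1.0, -0.2, -0.3]
finger_gap: 0.65
grip_force: 0.0
```

```bash
python3 - <<'E'
from h import *
st();print(rel([.527,.309,.12],rot=down(62.5)))
p=manip.capture("top");s=manip.capture("side")
cr=lambda q,X:(lambda u,v:cv2.resize(q["frame"][v-36:v+36,u-48:u+48],(400,300),interpolation=cv2.INTER_CUBIC))(*proj(q,X).astype(int))
cv2.imwrite("pics/c4.png",np.vstack([np.hstack([cr(p,[.58,-.267,.06]),cr(s,[.58,-.267,.06])]),np.hstack([cr(p,[.527,.309,.09]),cr(s,[.527,.309,.09])])]))
E
```

```text
t 11.1 tcp [0.5317 0.2325 0.1714] yaw 62.52 F [ 1.  -0.2 -0.3] gap 0.65 grip 0.0 q7 -1.16
(array([ 0.0658, -0.0394,  0.0513]), array([-1.41171941e-04,  2.56546624e-04,  6.08163099e-05]))
```

View pics/c4.png

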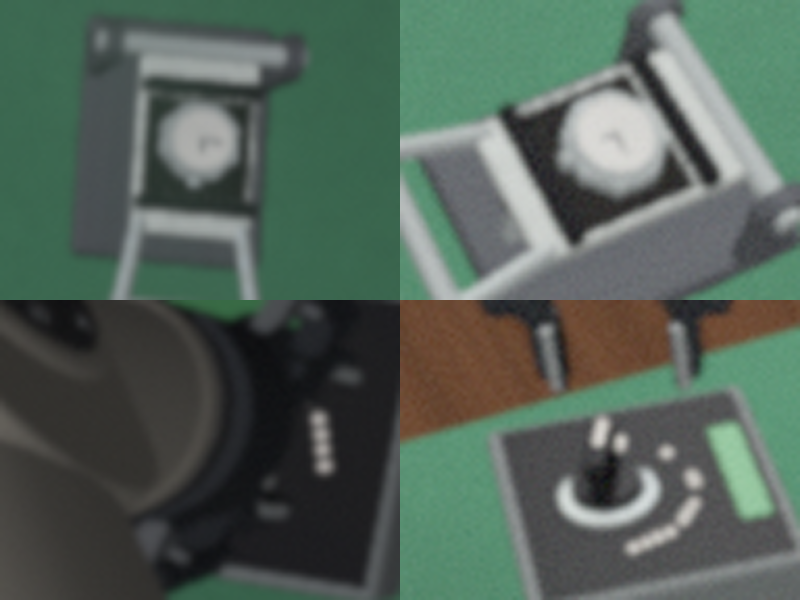

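The watch lies flat between the jaws, at crop px (200,145) top and (612,140) side. The selector bar still points to the bar mark. I descend onto the knob.

Call:
play_rows(
  moves=[
    [[0.035,-0.02,0.01],[0,0,0],0.5],
    [[0.065,-0.038,0.02],[0,0,0],0.5],
    [[0.065,-0.038,0.03],[0,0,0],0.5],
    [[0.065,-0.038,0.045],[0,0,0],0.5],
    [[0.065,-0.038,0.065],[0,0,0],0.5],
    [[0.065,-0.038,0.085],[0,0,0],0.5],
    [[0.065,-0.038,0.094],[0,0,0],0.5],
    [[0.065,-0.038,0.096],[0,0,0],0.5],
    [[0.065,-0.038,0.096],[0,0,0],0.5],
    [[0.065,-0.038,0.096],[0,0,0],0.5],
  ],
)

```text
time: 12.2
tcp_pos: [0.5298, 0.3065, 0.0773]
eef_rot: [0.855, 0.519, 0.001, 0.0]
force: [-0.5, -0.8, 0.7]
finger_gap: 0.499
grip_force: 0.0
```

```bash
python3 - <<'E'
from h import *
st();s=manip.capture("side")
print(rel([.527,.309,.075],rot=down(62.5)))
u,v=proj(s,[.527,.309,.09]).astype(int)
cv2.imwrite("pics/c5.png",cv2.resize(s["frame"][v-36:v+36,u-48:u+48],(600,450),interpolation=cv2.INTER_CUBIC))
E
```

```text
t 12.2 tcp [0.5298 0.3065 0.0773] yaw 62.51 F [-0.5 -0.8  0.7] gap 0.499 grip 0.0 q7 -1.35
(array([ 0.0008, -0.0036,  0.0024]), array([ 1.85651229e-04, -2.31017991e-04,  4.72718768e-05]))
```

View pics/c5.png

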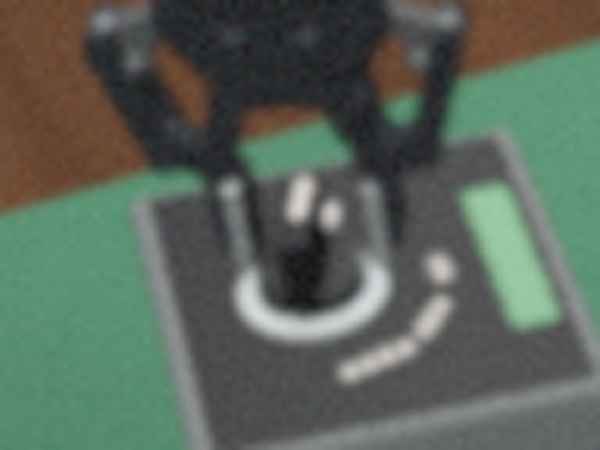

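The fingers straddle the grip, which sits at px (303,240) between the fingers at (235,220) and (375,220). I shift slightly and close.

Call:
play_rows(
  moves=[
    [[0,-0.002,0.001],[0,0,0],0.5],
    [[0,-0.002,0.001],[0,0,0],0.35],
    [[0,-0.002,0.001],[0,0,0],0.25],
    [[0,-0.002,0.001],[0,0,0],0.1],
    [[0,-0.002,0.001],[0,0,0],0.1],
    [[0,-0.002,0.001],[0,0,0],0.1],
    [[0,-0.002,0.001],[0,0,0],0.1],
    [[0,-0.002,0.001],[0,0,0],0.1],
    [[0,-0.002,0.001],[0,0,0],0.1],
    [[0,-0.002,0.001],[0,0,0],0.1],
  ],
  squeeze=30,
)

```text
time: 13.25
tcp_pos: [0.5252, 0.3086, 0.0758]
eef_rot: [0.854, 0.519, -0.001, -0.001]
force: [-4.3, 0.4, 5.5]
finger_gap: 0.158
grip_force: 31.8
```

```bash
python3 - <<'E'
from h import *
o=st();print(np.round(o["ft_torque"],2), R.from_quat(o["eef_rot"]).inv().apply(o["force"]).round(1))
E
```

```text
t 13.25 tcp [0.5252 0.3086 0.0758] yaw 62.59 F [-4.3  0.4  5.5] gap 0.158 grip 31.8 q7 -1.35
[ 0.18  1.07 -0.04] [-1.6 -4.  -5.5]
```

Call:
play_rows(
  moves=[
    [[0,-0.001,0],[0,0,0.02],0.1],
    [[0,-0.001,0],[0,0,0.042],0.1],
    [[0,-0.001,0],[0,0,0.064],0.1],
    [[0,-0.001,0],[0,0,0.086],0.1],
    [[0,-0.001,0],[0,0,0.108],0.1],
    [[0,-0.001,0],[0,0,0.13],0.1],
    [[0,-0.001,0],[0,0,0.152],0.1],
    [[0,-0.001,0],[0,0,0.174],0.1],
    [[0,-0.001,0],[0,0,0.192],0.1],
    [[0,-0.001,0],[0,0,0.2],0.1],
  ],
)

```text
time: 14.25
tcp_pos: [0.5237, 0.3115, 0.0758]
eef_rot: [0.997, -0.083, -0.002, -0.002]
force: [-5.4, 5.2, 3.2]
finger_gap: 0.16
grip_force: 31.6
```

```bash
python3 - <<'E'
from h import *
o=st();print(np.round(o["ft_torque"],2))
E
```

```text
t 14.25 tcp [0.5237 0.3115 0.0758] yaw -9.5 F [-5.4  5.2  3.2] gap 0.16 grip 31.6 q7 -2.47
[ 0.95  1.21 -0.02]
```

Call:
play_rows(
  moves=[
    [[0,0,0],[0,0,0],0.2],
    [[0,0,0],[0,0,0],0.3],
    [[0,0,0],[0,0,0],0.45],
    [[0,0,0],[0,0,0],0.5],
    [[0,0,0],[0,0,0],0.5],
    [[0,0,-0.02],[0,0,0],0.5],
    [[0,0,-0.05],[0,0,0],0.5],
    [[0,0,-0.09],[0,0,0],0.5],
    [[0,0,-0.12],[0,0,0],0.5],
    [[0,0,-0.12],[0,0,0],0.5],
  ],
)

```text
time: 15.25
tcp_pos: [0.5294, 0.3095, 0.2008]
eef_rot: [0.997, -0.083, 0.004, -0.003]
force: [0.3, 0.8, -0.1]
finger_gap: 0.5
grip_force: 0.0
```

```bash
python3 - <<'E'
from h import *
o=st();s=manip.capture("side")
print(rel([.501,-.259,.2],rot=down(84.5)))
u,v=proj(s,[.527,.309,.09]).astype(int)
cv2.imwrite("pics/c6.png",cv2.resize(s["frame"][v-36:v+36,u-48:u+48],(600,450),interpolation=cv2.INTER_CUBIC))
E
```

```text
t 15.25 tcp [0.5294 0.3095 0.2008] yaw -9.49 F [ 0.3  0.8 -0.1] gap 0.5 grip 0.0 q7 -2.43
(array([ 0.0669,  0.5642, -0.0035]), array([ 1.65863908e-04, -9.63601679e-04, -2.61083909e-01]))
```

View pics/c6.png

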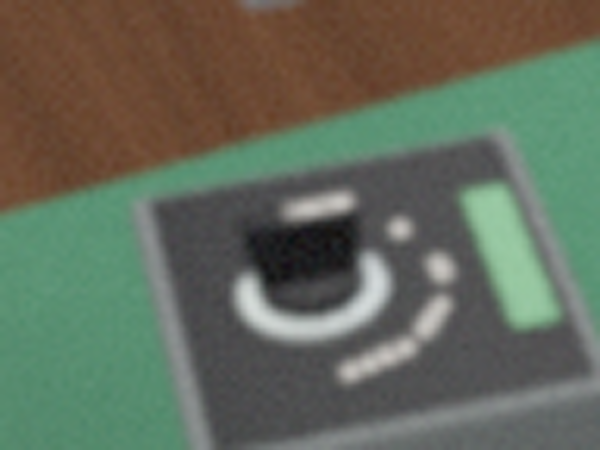

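The pointer line, px (290–355, 205), runs parallel to the tester's x axis towards the two dots at (440,265), so it has clicked home. Next is the bar.

Call:
play_rows(
  moves=[
    [[0.067,0.564,0],[0,0,-0.261],0.45],
    [[0.067,0.564,0],[0,0,-0.261],0.45],
    [[0.067,0.564,0],[0,0,-0.261],0.45],
    [[0.067,0.564,0],[0,0,-0.261],0.45],
    [[0.067,0.564,0],[0,0,-0.261],0.45],
    [[0.067,0.564,0],[0,0,-0.261],0.45],
    [[0.067,0.564,0],[0,0,-0.261],0.45],
    [[0.067,0.564,0],[0,0,-0.261],0.45],
    [[0.067,0.564,0],[0,0,-0.261],0.45],
    [[0.067,0.564,0],[0,0,-0.261],0.45],
  ],
)

```text
time: 16.3
tcp_pos: [0.5048, -0.1471, 0.1941]
eef_rot: [0.825, 0.565, -0.001, -0.001]
force: [-0.1, 0.1, 0.3]
finger_gap: 0.451
grip_force: 0.0
```

```bash
python3 - <<'E'
from h import *
o=st()
print(rel([.501,-.259,.12],rot=down(84.5)))
E
```

```text
t 16.3 tcp [ 0.5048 -0.1471  0.1941] yaw 68.79 F [-0.1  0.1  0.3] gap 0.451 grip 0.0 q7 -0.22
(array([-0.1057,  0.0371,  0.0741]), array([-3.44999851e-04,  3.22239447e-05, -4.36509339e-02]))
```

Call:
play_rows(
  moves=[
    [[-0.04,0.015,0.03],[0,0,-0.02],0.45],
    [[-0.08,0.03,0.06],[0,0,-0.044],0.45],
    [[-0.104,0.037,0.084],[0,0,-0.044],0.45],
    [[-0.104,0.037,0.094],[0,0,-0.044],0.45],
    [[-0.104,0.037,0.094],[0,0,-0.044],0.45],
    [[-0.104,0.037,0.094],[0,0,-0.044],0.45],
    [[-0.104,0.037,0.094],[0,0,-0.044],0.45],
    [[-0.104,0.037,0.094],[0,0,-0.044],0.45],
    [[-0.104,0.037,0.094],[0,0,-0.044],0.45],
    [[-0.104,0.037,0.094],[0,0,-0.044],0.45],
  ],
)

```text
time: 17.3
tcp_pos: [0.5028, -0.2554, 0.102]
eef_rot: [0.741, 0.671, 0.0, 0.0]
force: [0.2, -0.0, -0.5]
finger_gap: 0.449
grip_force: 0.0
```

```bash
python3 - <<'E'
from h import *
o=st();s=manip.capture("side")
print([(np.round(d["xyz"],4).tolist(),round(d["confidence"],2)) for d in manip.pinpoint(s,"cradle_bar")][:2])
print(rel([.501,-.259,.037],rot=down(84.5)), proj(s,[.501,-.259,.056]))
u,v=proj(s,[.53,-.259,.07]).astype(int);print(u,v)
cv2.imwrite("pics/c7.png",cv2.resize(s["frame"][v-48:v+48,u-64:u+64],(800,600),interpolation=cv2.INTER_CUBIC))
E
```

```text
t 17.3 tcp [ 0.5028 -0.2554  0.102 ] yaw 84.35 F [ 0.2 -0.  -0.5] gap 0.449 grip 0.0 q7 0.21
[([0.4999, -0.2563, 0.0559], 0.95)]
(array([-0.0036, -0.0013,  0.0648]), array([ 8.16170532e-05,  4.38992391e-05, -4.85667785e-04])) [339.57904871 339.30064625]
355 326
```

View pics/c7.png

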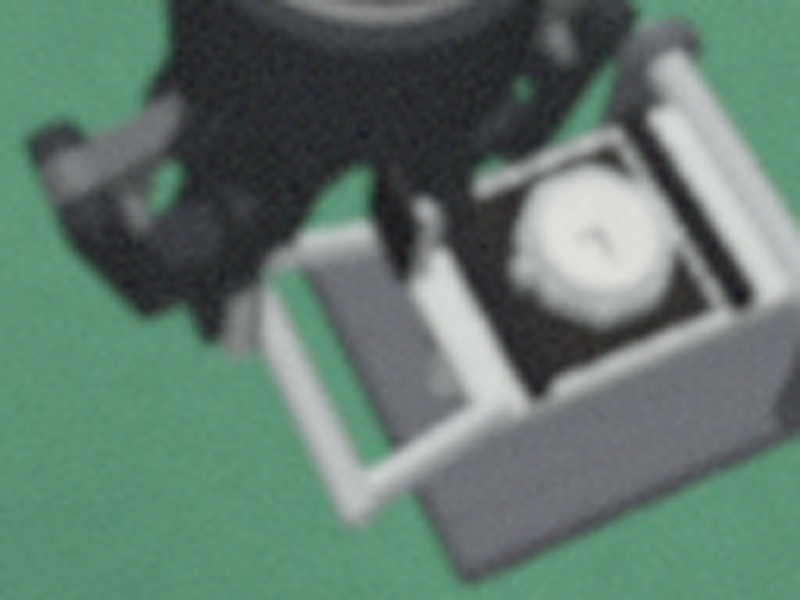

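The bar, with its middle at about px (303,400), lies between the fingers, and the watch at (600,240) is in place. I descend and grip.

Call:
play_rows(
  moves=[
    [[-0.002,-0.001,0.02],[0,0,0],0.45],
    [[-0.002,-0.001,0.04],[0,0,0],0.45],
    [[-0.002,-0.001,0.055],[0,0,0],0.45],
    [[-0.002,-0.001,0.063],[0,0,0],0.45],
    [[-0.002,-0.001,0.065],[0,0,0],0.4],
    [[-0.002,-0.001,0.065],[0,0,0],0.3],
    [[-0.002,-0.001,0.065],[0,0,0],0.2],
    [[-0.002,-0.001,0.065],[0,0,0],0.05],
    [[-0.002,-0.001,0.065],[0,0,0],0.05],
    [[-0.002,-0.001,0.065],[0,0,0],0.05],
  ],
  squeeze=25,
)

```text
time: 18.4
tcp_pos: [0.5004, -0.2577, 0.0372]
eef_rot: [0.741, 0.671, -0.001, -0.0]
force: [-5.0, 0.3, 5.2]
finger_gap: 0.103
grip_force: 24.6
```

```bash
python3 - <<'E'
from h import *
o=st()
# bar arc in tool axes: tool y = +x_cradle, tool z down. r=135, 4mm above
r=np.hypot(.135,.004);a0=np.arctan2(.004,.135)
for d in range(0,50,5):
    a=a0+np.radians(d);print(d,"y",round(r*np.cos(a0)-r*np.cos(a),4),"z",round(-(r*np.sin(a)-r*np.sin(a0)),4))
E
```

```text
t 18.4 tcp [ 0.5004 -0.2577  0.0372] yaw 84.29 F [-5.   0.3  5.2] gap 0.103 grip 24.6 q7 0.2
0 y 0.0 z -0.0
5 y 0.0009 z -0.0118
10 y 0.0027 z -0.0234
15 y 0.0056 z -0.0348
20 y 0.0095 z -0.0459
25 y 0.0143 z -0.0567
30 y 0.0201 z -0.067
35 y 0.0267 z -0.0767
40 y 0.0342 z -0.0858
45 y 0.0424 z -0.0943
```

Call:
play_rows(
  moves=[
    [[0,0.0002,-0.004],[0,0,0],0.05],
    [[0,0.0006,-0.009],[0,0,0],0.05],
    [[0,0.0014,-0.015],[0,0,0],0.05],
    [[0,0.0024,-0.0215],[0,0,0],0.05],
    [[0,0.004,-0.0285],[0,0,0],0.05],
    [[0,0.0056,-0.0348],[0,0,0],0.05],
    [[0,0.0075,-0.0404],[0,0,0],0.05],
    [[0,0.0095,-0.0459],[0,0,0],0.05],
    [[0,0.0118,-0.0514],[0,0,0],0.05],
    [[0,0.0143,-0.0567],[0,0,0],0.05],
  ],
)

```text
time: 19.4
tcp_pos: [0.5134, -0.2589, 0.0934]
eef_rot: [0.741, 0.671, -0.001, -0.002]
force: [-7.1, -0.5, -0.1]
finger_gap: 0.105
grip_force: 24.4
```

```bash
python3 - <<'E'
from h import *
o=st();s=manip.capture("side")
print([(np.round(d["xyz"],4).tolist(),round(d["confidence"],2)) for t in("cradle_bar","watch","nest","cradle_hinge") for d in manip.pinpoint(s,t)[:2]])
E
```

```text
t 19.4 tcp [ 0.5134 -0.2589  0.0934] yaw 84.29 F [-7.1 -0.5 -0.1] gap 0.105 grip 24.4 q7 0.21
[([0.5124, -0.2587, 0.1103], 0.6), ([0.5927, -0.2679, 0.0738], 0.73), ([0.4508, 0.1508, 0.0057], 0.57), ([0.5906, -0.2711, 0.076], 0.81), ([0.6352, -0.2749, 0.0544], 0.7)]
```

Call:
play_rows(
  moves=[
    [[0,0.0023,-0.0042],[0,0,0],0.05],
    [[0,0.0046,-0.0083],[0,0,0],0.05],
    [[0,0.0073,-0.0124],[0,0,0],0.05],
    [[0,0.01,-0.0164],[0,0,0],0.05],
    [[0,0.0128,-0.0203],[0,0,0],0.05],
    [[0,0.0158,-0.0241],[0,0,0],0.05],
    [[0,0.0188,-0.0278],[0,0,0],0.05],
    [[0,0.022,-0.0314],[0,0,0],0.05],
    [[0,0.0254,-0.035],[0,0,0],0.05],
    [[0,0.0281,-0.0376],[0,0,0],0.05],
  ],
)

```text
time: 20.65
tcp_pos: [0.5394, -0.2616, 0.1318]
eef_rot: [0.742, 0.671, -0.003, -0.003]
force: [-13.6, 1.4, 7.2]
finger_gap: 0.105
grip_force: 24.7
```

```bash
python3 - <<'E'
from h import *
o=st();s=manip.capture("side")
for t in("cradle_bar","watch","nest","cradle_hinge"):print(t,[(np.round(d["xyz"],4).tolist(),round(d["confidence"],2)) for d in manip.pinpoint(s,t)[:2]])
u,v=proj(s,[.56,-.262,.1]).astype(int);print(u,v)
cv2.imwrite("pics/c8.png",cv2.resize(s["frame"][v-60:v+60,u-80:u+80],(800,600),interpolation=cv2.INTER_CUBIC))
E
```

```text
t 20.65 tcp [ 0.5394 -0.2616  0.1318] yaw 84.26 F [-13.6   1.4   7.2] gap 0.105 grip 24.7 q7 0.2
cradle_bar [([0.5382, -0.2636, 0.1487], 0.59)]
watch [([0.6042, -0.266, 0.0831], 0.75), ([0.601, -0.2698, 0.0893], 0.48)]
nest [([0.6001, -0.2729, 0.0922], 0.69)]
cradle_hinge [([0.6367, -0.274, 0.056], 0.89)]
374 310
```

View pics/c8.png

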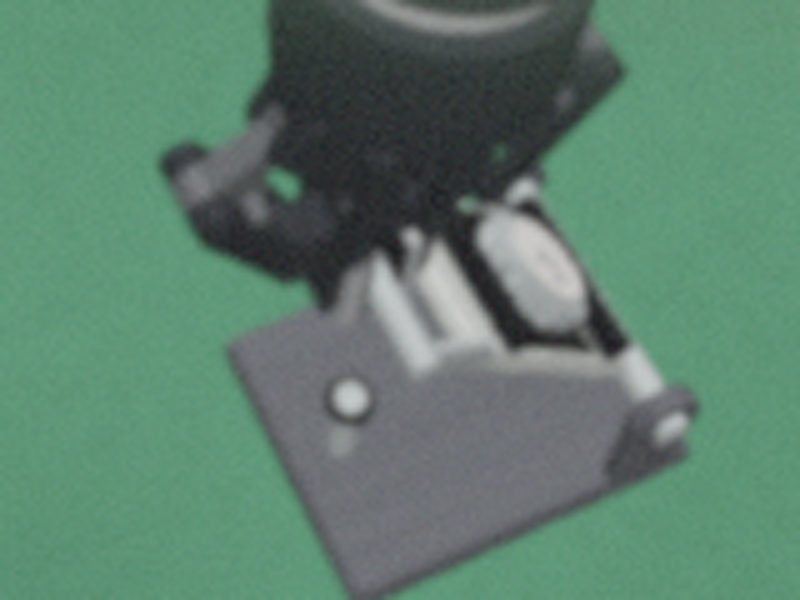

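The cradle is at about 44°, with the watch at px (535,270) resting against the hinge jaw. I raise it a touch more and hold.

Call:
play_rows(
  moves=[
    [[0,0.0004,-0.001],[0,0,0],0.05],
    [[0,0.0008,-0.002],[0,0,0],0.05],
    [[0,0.0008,-0.002],[0,0,0],0.05],
    [[0,0.0008,-0.002],[0,0,0],0.05],
    [[0,0.0008,-0.002],[0,0,0],0.05],
    [[0,0.0008,-0.002],[0,0,0],0.05],
    [[0,0.0008,-0.002],[0,0,0],0.05],
    [[0,0.0008,-0.002],[0,0,0],0.05],
    [[0,0.0008,-0.002],[0,0,0],0.05],
    [[0,0.0008,-0.002],[0,0,0],0.05],
  ],
)

```text
time: 21.9
tcp_pos: [0.5416, -0.2618, 0.1341]
eef_rot: [0.742, 0.671, -0.002, -0.002]
force: [-10.5, 1.4, 7.0]
finger_gap: 0.102
grip_force: 24.5
```

```bash
python3 - <<'E'
from h import *
o=st()
for i in range(3):
  s=manip.capture("side")
  print([(np.round(d["xyz"],4).tolist()) for t in("cradle_bar","cradle_hinge","nest") for d in manip.pinpoint(s,t)[:1]])
E
```

```text
t 21.9 tcp [ 0.5416 -0.2618  0.1341] yaw 84.27 F [-10.5   1.4   7. ] gap 0.102 grip 24.5 q7 0.2
[[0.5428, -0.2598, 0.1497], [0.634, -0.2742, 0.0541], [0.6022, -0.2728, 0.0942]]
[[0.5442, -0.2598, 0.1498], [0.6395, -0.2751, 0.0518]]
[[0.5425, -0.2619, 0.1475], [0.6344, -0.2714, 0.0548], [0.6022, -0.2715, 0.0914]]
```

Call:
play_rows(
  moves=[
    [[0,0,0],[0,0,0],0.05],
    [[0,0,0],[0,0,0],0.05],
    [[0,0,0],[0,0,0],0.05],
    [[0,0,0],[0,0,0],0.05],
    [[0,0,0],[0,0,0],0.05],
    [[0,0,0],[0,0,0],0.05],
    [[0,0,0],[0,0,0],0.05],
    [[0,-0.0018,0.002],[0,0,0],0.05],
    [[0,-0.0036,0.004],[0,0,0],0.05],
    [[0,-0.0056,0.006],[0,0,0],0.05],
  ],
)

```text
time: 23.5
tcp_pos: [0.5373, -0.2614, 0.1296]
eef_rot: [0.742, 0.671, -0.001, -0.001]
force: [-11.3, 1.2, 12.1]
finger_gap: 0.103
grip_force: 25.1
```

```bash
python3 - <<'E'
from h import *
o=st()
# path from commanded total (y=.0432-.0056, z=-.0963+.006) back down
r=np.hypot(.135,.004);a0=np.arctan2(.004,.135)
for d in [40,37.5,35,32.5,30,27.5,25,22.5,20,17.5,15,12.5,10,7.5,5,2.5,0]:
    a=a0+np.radians(d);y=r*np.cos(a0)-r*np.cos(a);z=-(r*np.sin(a)-r*np.sin(a0));print(d,"y",round(y-.0376,4),"z",round(z+.0903,4))
E
```

```text
t 23.5 tcp [ 0.5373 -0.2614  0.1296] yaw 84.27 F [-11.3   1.2  12.1] gap 0.103 grip 25.1 q7 0.2
40 y -0.0034 z 0.0045
37.5 y -0.0073 z 0.0089
35 y -0.0109 z 0.0136
32.5 y -0.0143 z 0.0184
30 y -0.0175 z 0.0233
27.5 y -0.0205 z 0.0284
25 y -0.0233 z 0.0336
22.5 y -0.0258 z 0.0389
20 y -0.0281 z 0.0444
17.5 y -0.0301 z 0.0499
15 y -0.032 z 0.0555
12.5 y -0.0335 z 0.0612
10 y -0.0349 z 0.0669
7.5 y -0.0359 z 0.0727
5 y -0.0367 z 0.0785
2.5 y -0.0373 z 0.0844
0 y -0.0376 z 0.0903
```

Call:
play_rows(
  moves=[
    [[0,-0.0035,0.0035],[0,0,0],0.05],
    [[0,-0.0065,0.007],[0,0,0],0.05],
    [[0,-0.01,0.011],[0,0,0],0.05],
    [[0,-0.013,0.015],[0,0,0],0.05],
    [[0,-0.016,0.0193],[0,0,0],0.05],
    [[0,-0.0187,0.0236],[0,0,0],0.05],
    [[0,-0.0215,0.0284],[0,0,0],0.05],
    [[0,-0.0243,0.0336],[0,0,0],0.05],
    [[0,-0.0268,0.0389],[0,0,0],0.05],
    [[0,-0.0291,0.0444],[0,0,0],0.05],
  ],
)

```text
time: 24.5
tcp_pos: [0.5095, -0.2585, 0.0839]
eef_rot: [0.741, 0.671, -0.0, 0.0]
force: [-6.1, 0.1, 5.0]
finger_gap: 0.103
grip_force: 25.2
```

```bash
python3 - <<'E'
from h import *
o=st()
E
```

```text
t 24.5 tcp [ 0.5095 -0.2585  0.0839] yaw 84.29 F [-6.1  0.1  5. ] gap 0.103 grip 25.2 q7 0.21
```

Call:
play_rows(
  moves=[
    [[0,-0.0018,0.0045],[0,0,0],0.05],
    [[0,-0.0033,0.009],[0,0,0],0.05],
    [[0,-0.0046,0.0135],[0,0,0],0.05],
    [[0,-0.0058,0.018],[0,0,0],0.05],
    [[0,-0.0068,0.0225],[0,0,0],0.05],
    [[0,-0.0076,0.027],[0,0,0],0.05],
    [[0,-0.0083,0.031],[0,0,0],0.05],
    [[0,-0.0088,0.035],[0,0,0],0.05],
    [[0,-0.0091,0.0385],[0,0,0],0.05],
    [[0,-0.0093,0.041],[0,0,0],0.05],
  ],
)

```text
time: 25.5
tcp_pos: [0.5007, -0.2576, 0.0424]
eef_rot: [0.741, 0.671, -0.0, 0.0]
force: [-5.9, 0.2, 2.8]
finger_gap: 0.107
grip_force: 25.7
```

```bash
python3 - <<'E'
from h import *
o=st()
E
```

```text
t 25.5 tcp [ 0.5007 -0.2576  0.0424] yaw 84.29 F [-5.9  0.2  2.8] gap 0.107 grip 25.7 q7 0.2
```

Call:
play_rows(
  moves=[
    [[0,0,0.001],[0,0,0],0.05],
    [[0,0,0.002],[0,0,0],0.05],
    [[0,0,0.003],[0,0,0],0.05],
    [[0,0,0.004],[0,0,0],0.05],
    [[0,0,0.0048],[0,0,0],0.05],
    [[0,0,0.0054],[0,0,0],0.05],
    [[0,0,0.006],[0,0,0],0.05],
    [[0,0,0.0065],[0,0,0],0.05],
    [[0,0,0.0065],[0,0,0],0.05],
    [[0,0,0.0065],[0,0,0],0.05],
  ],
)

```text
time: 26.5
tcp_pos: [0.5005, -0.2577, 0.0372]
eef_rot: [0.741, 0.671, -0.0, 0.0]
force: [-8.3, 2.0, 10.7]
finger_gap: 0.104
grip_force: 26.6
```

```bash
python3 - <<'E'
from h import *
o=st()
E
```

```text
t 26.5 tcp [ 0.5005 -0.2577  0.0372] yaw 84.28 F [-8.3  2.  10.7] gap 0.104 grip 26.6 q7 0.19
```

Call:
play_rows(
  moves=[
    [[0,0,0.0005],[0,0,0],0.05],
    [[0,0,0.001],[0,0,0],0.05],
    [[0,0,0.001],[0,0,0],0.05],
    [[0,0,0.001],[0,0,0],0.15],
    [[0,0,0.001],[0,0,0],0.25],
    [[0,0,0.001],[0,0,0],0.4],
    [[0,0,0.001],[0,0,0],0.45],
    [[0,0,0.001],[0,0,0],0.45],
    [[0,0,-0.02],[0,0,0],0.45],
    [[0,0,-0.06],[0,0,0],0.45],
  ],
)

```text
time: 27.5
tcp_pos: [0.4982, -0.2562, 0.0926]
eef_rot: [0.741, 0.671, -0.001, -0.003]
force: [1.1, -0.0, -0.7]
finger_gap: 0.447
grip_force: 0.0
```

Call:
play_rows(
  moves=[
    [[0,0,-0.03],[0,0,0],0.45],
    [[0,0,-0.07],[0,0,0],0.45],
    [[0,-0.04,-0.1],[0,0,0],0.45],
    [[0.02,-0.06,-0.1],[0,0,0],0.45],
    [[0.06,-0.06,-0.1],[0,0,0],0.45],
    [[0.1,-0.06,-0.1],[0,0,0],0.45],
    [[0.14,-0.06,-0.1],[0,0,0],0.45],
    [[0.16,-0.06,-0.1],[0,0,0],0.45],
    [[0.16,-0.06,-0.1],[0,0,0],0.45],
    [[0.16,-0.06,-0.1],[0,0,0],0.45],
  ],
)

```text
time: 28.5
tcp_pos: [0.4567, -0.0926, 0.1949]
eef_rot: [0.741, 0.671, -0.0, 0.0]
force: [0.1, -0.9, -0.4]
finger_gap: 0.451
grip_force: 0.0
```

```bash
python3 - <<'E'
from h import *
o=st();s=manip.capture("side");p=manip.capture("top")
print([(t,np.round(d["xyz"],4).tolist()) for q in(s,p) for t in("cradle_bar","watch","nest","loupe","jar","dish") for d in manip.pinpoint(q,t)[:2]])
cr=lambda q,X,w:(lambda u,v:cv2.resize(q["frame"][max(v-w,0):v+w,u-4*w//3:u+4*w//3],(400,300),interpolation=cv2.INTER_CUBIC))(*proj(q,X).astype(int))
cv2.imwrite("pics/c9.png",np.vstack([np.hstack([cr(p,[.56,-.267,.06],40),cr(s,[.56,-.267,.06],48)]),np.hstack([cr(p,[.527,.309,.09],36),cr(s,[.6,.1,.0],100)])]))
E
```

```text
t 28.5 tcp [ 0.4567 -0.0926  0.1949] yaw 84.35 F [ 0.1 -0.9 -0.4] gap 0.451 grip 0.0 q7 -0.03
[('cradle_bar', [0.5005, -0.2536, 0.0553]), ('cradle_bar', [0.5431, 0.3097, 0.0055]), ('watch', [0.5946, -0.2652, 0.0527]), ('watch', [0.4512, 0.1499, 0.0054]), ('nest', [0.585, -0.2702, 0.0571]), ('loupe', [0.7219, -0.0236, 0.0027]), ('jar', [0.638, -0.0632, 0.0068]), ('dish', [0.6439, 0.0649, 0.003]), ('dish', [0.5762, -0.2652, 0.0034]), ('cradle_bar', [0.5039, -0.2592, 0.0547]), ('cradle_bar', [0.5896, -0.2655, 0.0559]), ('watch', [0.5869, -0.2655, 0.055]), ('watch', [0.4472, 0.1486, 0.0009]), ('nest', [0.5875, -0.2643, 0.0572]), ('nest', [0.7186, -0.0304, 0.0018]), ('loupe', [0.7192, -0.0286, 0.0039]), ('jar', [0.6352, -0.0647, 0.0007]), ('jar', [0.5043, -0.2545, 0.0546]), ('dish', [0.6475, 0.0703, 0.0032]), ('dish', [0.6357, -0.2701, 0.0516])]
```

View pics/c9.png

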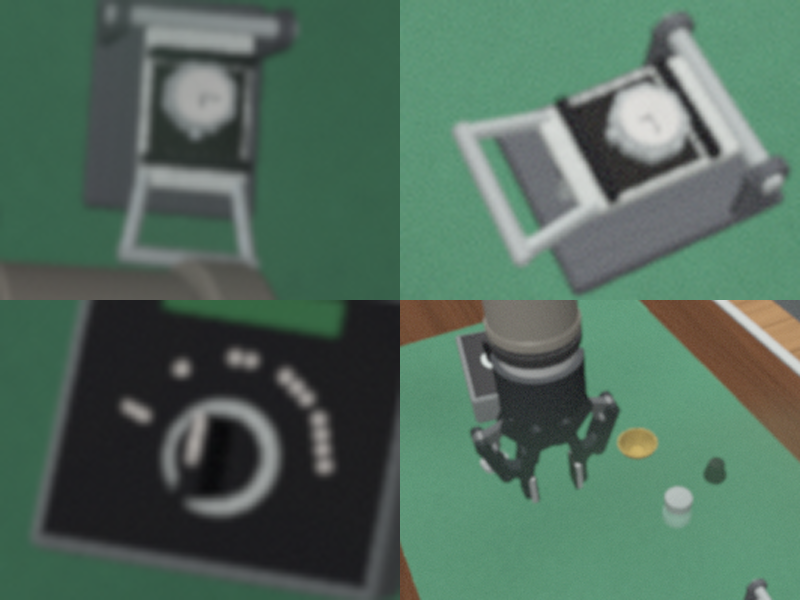

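The watch lies flat at the hinge jaw, px (200,95), and the cradle is level. The selector line at (196,435) is parallel to the tester's x axis, i.e. on the two dots. The loupe, jar and dish are where they were.

```bash
python3 -c "
from station import manip
print(manip.finish_job())"
```

```text
the job is handed in; nothing more can be done
None
```

The job is handed in with no verdict returned: the watch lies face up in the level cradle, the selector is on two dots, the cradle was held about a second or more at roughly 45° (my estimates ran 44–46°) and lowered gently, and the loupe, jar and dish are where they started.

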